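Fetch the vase from behind the paint bottles

TASK

Clear the three paint bottles off the wooden board and stand all of them upright on the dark rubber mat; then fetch the small green vase from behind them and set it upright in the middle of the round stand. Then put the bottles back on the board, each upright in the middle of the spot of its own colour, with everything released and at rest, and without shifting or tipping the white water cup on the board.

Things in the scene. Friction and masses are not known exactly. Their poses are not given: they have to be found in the camera images.
- red_bottle: red squeeze bottle of poster paint, upright, 146 mm tall: round body 50 mm in diameter up to 100 mm, sloping shoulder to 112 mm, above it a straight round red cap 28 mm in diameter from 112 to 146 mm, to grip from above; paper band round the body; 150 to 310 g. Origin: centre of its underside, z up. Starts on any of the three spots, not always its own
- yellow_bottle: yellow squeeze bottle of poster paint, upright, 146 mm tall: round body 50 mm in diameter up to 100 mm, sloping shoulder to 112 mm, above it a straight round yellow cap 28 mm in diameter from 112 to 146 mm, to grip from above; paper band round the body; 150 to 310 g. Origin: centre of its underside, z up. Starts on any of the three spots, not always its own
- blue_bottle: blue squeeze bottle of poster paint, upright, 146 mm tall: round body 50 mm in diameter up to 100 mm, sloping shoulder to 112 mm, above it a straight round blue cap 28 mm in diameter from 112 to 146 mm, to grip from above; paper band round the body; 150 to 310 g. Origin: centre of its underside, z up. Starts on any of the three spots, not always its own
- red_spot: red marker fixed on the wooden board, the place where the red bottle belongs: flat disc 64 mm in diameter, 2 mm thick, with a red tab 36 mm wide reaching to 65 mm from the disc's centre along its -x (towards the robot), so that it shows while a bottle stands on the disc. Origin: centre of the disc's underside, on the board's top (12 mm above the table); the top is 2 mm higher. The three spots stand in a row, 82 mm apart, across the front half of the board
- yellow_spot: yellow marker fixed on the wooden board, the place where the yellow bottle belongs: flat disc 64 mm in diameter, 2 mm thick, with a yellow tab 36 mm wide reaching to 65 mm from the disc's centre along its -x (towards the robot), so that it shows while a bottle stands on the disc. Origin: centre of the disc's underside, on the board's top (12 mm above the table); the top is 2 mm higher. The three spots stand in a row, 82 mm apart, across the front half of the board
- blue_spot: blue marker fixed on the wooden board, the place where the blue bottle belongs: flat disc 64 mm in diameter, 2 mm thick, with a blue tab 36 mm wide reaching to 65 mm from the disc's centre along its -x (towards the robot), so that it shows while a bottle stands on the disc. Origin: centre of the disc's underside, on the board's top (12 mm above the table); the top is 2 mm higher. The three spots stand in a row, 82 mm apart, across the front half of the board
- vase: small green glazed vase, solid, 58 mm tall: straight round body 44 mm in diameter up to 40 mm, neck 24 mm and lip 32 mm in diameter; 85 to 170 g. It stands on the wooden board (top 12 mm above the table) behind the row of bottles, too close (its centre about 55 to 60 mm behind the line of their centres) to be gripped while they stand there. Origin: centre of its underside, z up
- stand: round modelling stand, fixed: dark wooden disc 110 mm in diameter, its top 30 mm above the table, with a pale round mark 54 mm in diameter in the middle. Origin: centre of its underside, at table height. Left or right of the board
- mat: dark rubber mat, fixed, flat on the table, 280 mm along its x by 120 mm along its y, 4 mm thick: the side area for the bottles. Origin: centre of its underside, at table height. On the side of the board opposite to the stand
- water_cup: white open water cup, 70 mm tall, 54 mm across the rim, standing loose on the wooden board at the back, on the left (+y) of the vase, its centre at least 90 mm from the vase's; not to be shifted or tipped. Origin: centre of its underside

How it is judged:
On the way, in this order (a step that is already met when the one before it is completed fails the run):
1. all three bottles stand upright on the rubber mat (x of red_bottle in the frame of mat between -0.14 and 0.14 m and y of red_bottle in the frame of mat between -0.06 and 0.06 m and z of red_bottle in the frame of mat between -0.002 and 0.01 m and angle between each of red_bottle, yellow_bottle, blue_bottle's own z axis and vertical below 0.12 rad and x of yellow_bottle in the frame of mat between -0.14 and 0.14 m and y of yellow_bottle in the frame of mat between -0.06 and 0.06 m and z of yellow_bottle in the frame of mat between -0.002 and 0.01 m and x of blue_bottle in the frame of mat between -0.14 and 0.14 m and y of blue_bottle in the frame of mat between -0.06 and 0.06 m and z of blue_bottle in the frame of mat between -0.002 and 0.01 m), for 0.2 s.
2. the vase stands upright in the middle of the stand, the bottles still on the mat (all of step 1 and horizontal distance between vase and stand below 0.015 m and z of vase in the frame of stand between 0.025 and 0.036 m and angle between vase's own z axis and vertical below 0.12 rad and linear speed of vase below 0.03 m/s and angular speed of vase below 0.3 rad/s), for 0.2 s.
At the end, for the whole second after the job is handed in: each bottle stands upright (within 0.12 rad) and at rest on the spot of its own colour, its centre within 12 mm of the disc's centre; the vase stands upright and at rest on the stand, within 15 mm of its centre; all released (horizontal distance between red_bottle and red_spot below 0.012 m and z of red_bottle in the frame of red_spot between -0.002 and 0.008 m and angle between each of red_bottle, yellow_bottle, blue_bottle, vase's own z axis and vertical below 0.12 rad and linear speed of each of red_bottle, yellow_bottle, blue_bottle, vase below 0.03 m/s and angular speed of each of red_bottle, yellow_bottle, blue_bottle, vase below 0.3 rad/s and horizontal distance between yellow_bottle and yellow_spot below 0.012 m and z of yellow_bottle in the frame of yellow_spot between -0.002 and 0.008 m and horizontal distance between blue_bottle and blue_spot below 0.012 m and z of blue_bottle in the frame of blue_spot between -0.002 and 0.008 m and horizontal distance between vase and stand below 0.015 m and z of vase in the frame of stand between 0.025 and 0.036 m); the robot touches nothing.
It fails at once if the white water cup is shifted by more than 20 mm or tipped (distance of water_cup from where it was at the start of the episode above 0.02 m or angle between water_cup's own z axis and vertical above 0.35 rad).
It also fails if it takes over 141 s, if anything falls off the work surface, if the arm or the gripper's body presses on something with over 40 N, if the wrist force passes 120 N, or if a joint passes its speed limit or range.

ROBOT

A 6-joint arm with a two-finger parallel gripper is mounted at the origin on the work surface. World frame = base frame: x ahead of the robot, y to its left, z up, the work surface at z = 0. Lengths are in m, angles in rad, forces in N, time in s.
With the tool pointing down it reaches from about 0.375 to 0.825 m from the base axis. Payload 5.5 kg.
Tool frame: the origin (TCP) lies midway between the tips of the shut fingers; the grasp point (between the pads) lies 19 mm behind it; z points along the fingers, y is the direction in which the jaws open and shut (so a half turn about z gives the same grasp; the last joint's range is limited). The gripper opens to 85 mm and grips with 20 to 120 N. Pads are 22 mm wide; open, the fingers measure 114 mm over their backs; the gripper's body (76 mm by 85 mm) begins 54 mm behind the grasp point. The pads swing forward as they close: fully open they stand 13 mm farther back than shut.
Start: joints at [1.346, 0.314, -0.047, 1.21, 0, 1.571], TCP at [0.134, 0.585, 0.231] pointing down, gripper open.
Joint ranges: [-2.67, 2.67], [-0.69, 1.73], [-1.03, 1.25], [-2.08, 2.16], [-1.42, 1.45], [-3.14, 3.14]. Speed limits (rad/s): [2.39, 2.39, 3.01, 3.14, 3.14, 3.14].

INTERFACE

Orientations are given as a unit quaternion [w, x, y, z].
In Python, from rig import status, imaging, sign_off gives the robot as it stands.
- The arm moves only by the tool arm_command, never from a script. Its argument "plan" is a list that holds one entry, the list of rows, each a list of 6 numbers: the shift along the world's x, y, z in mm, then the turn, a rotation vector about the world's x, y, z in degrees. In form: [[[tx, ty, tz, wx, wy, wz], ...]]. A call has 1 to 12 rows; each row shifts and turns the pose as measured when the row begins; what a row does not reach is not made up. A row lasts 1/10 s, in which the tool goes at most 50 mm and 8.59 degrees, less where a joint would pass 70% of its speed; a pose out of reach is approached as far as the arm can. A call is refused whole if a number of a shift passes 50 or a number of a turn 8.59, either way. A call with a gripper value outside its range is refused whole. "fingers" is the opening, from 0 (shut) to 1 (fully open), set as the call begins (left out, the last holds). The fingers move at their own pace and stop on an object; "force" is the grip in N (left out, the last holds). Time passes only in rows, so rows that do not move let the fingers close. It gives the time, the measured TCP pose, the force and the opening at its end, in the units of the state.
- status.state(): the state, without advancing time (a new reading comes with each control period).
- imaging.capture(name): name is "scene" or "side" or "wrist"; returns a dict with "image" (400x640x3 uint8, blue, green, red), "z_map" (400x640 float32, m along the optical axis (not along the pixel's ray), 0 where there is no reading), "fx", "fy", "cx", "cy" (pixels), "eye" and "rotation" of the camera in the world; the wrist camera has in their place "T_tool_cam" (4x4, takes a point from camera to tool coordinates, whose origin is the TCP and whose axes are the flange's). Camera axes: x right, y down, z forward; pixel columns grow to the right and rows downward; lengths in m; the calibration is good to about 2 mm. The wrist camera is an equidistant fisheye: a pixel r from the principal point sees the ray r / f radians off the axis. A picture is of the moment at which its call begins: read the wrist's pose just before it.
- sign_off(): hands the job in, once; it reports no verdict.
Trained networks look in the newest picture that a camera, given by its name, has taken for a name from the list of things; names that differ only in an ending like _2 or _b are one class to them, and where a whole thing is asked for, a point or a joint stands for the part that bears it (a point fixed in the world has none). Each returns a list of dicts, best first, with "confidence" (0 to 1); they miss things now and then, are a little off and sometimes report something else, mostly with a low value. They report only what shows in the picture. A call takes as long as a camera call.
- imaging.look_for(camera, query): "position" ([x, y, z] in m, in the coordinates of the camera as it stood for that picture, good to about 4 mm: the middle of the surface that is visible of it).
- imaging.outline_of(camera, query): "mask" (400x640 bool, what is visible of it).
The state is a dict: "time_s": time; "qpos": joint angles; "qd": joint speeds; "joint_torque": joint torques, N m; "position": TCP position; "ee_rot": TCP orientation; "contact_force": force on the tool from outside, world axes, zero at the start; "torque": the same for the moment, N m; "finger_gap": opening from 0.0 (shut) to 1.0 (fully open).
Only numpy, scipy, OpenCV 4.12 (cv2) and the standard library are available. Lean on these libraries where they do the work, as an engineer would, in place of code of your own. Each camera call takes 0.05 s, during which the arm holds its last target. There are 200 camera calls.

## Working session

There is one attempt and no reset: what is moved stays moved. The work goes in short steps, Python scripts to look and compute and a tool call to move; the robot and the scene stay as the last step left them, time stands still between calls to the robot, and variables do not carry over. Pictures are saved under pics/ and viewed, about 12 in all and at most 16, crops included, and the job is handed in when it is done.

Besides the shell and the picture viewer there is one more tool, called after "Request:" as name(argument=value, ...) on one line, values as JSON. arm_command: Moves the arm, as the interface text tells. Its arguments: {"type":"object","properties":{"plan":{"type":"array","items":{"type":"array","items":{"type":"array","items":{"type":"number"}}}},"fingers":{"type":"number"},"force":{"type":"number"}},"required":["plan"]}

```bash
mkdir -p pics; cat > h.py <<'E'
from rig import status, imaging
import numpy as np, cv2
def world(c,u,v,z):
    p=np.stack([(u-c['cx'])/c['fx']*z,(v-c['cy'])/c['fy']*z,z],-1)
    return p@np.array(c['rotation']).T+np.array(c['eye'])
def cloud(c):
    v,u=np.mgrid[0:400,0:640]; return world(c,u,v,c['z_map'].astype(float))
def tow(c,p): return np.array(c['rotation'])@np.array(p)+np.array(c['eye'])
E
python3 - <<'E'
from h import *
print(status.state())
N="red_bottle yellow_bottle blue_bottle red_spot yellow_spot blue_spot vase stand mat water_cup".split()
ims=[]
for cam in ["scene","side"]:
    c=imaging.capture(cam); W=cloud(c); ims.append(c['image'])
    print(cam,c['eye'])
    for n in N:
        for d in imaging.look_for(cam,n)[:1]:
            print(n,round(d['confidence'],2),tow(c,d['position']).round(3),end=' ')
        for m in imaging.outline_of(cam,n)[:1]:
            P=W[m['mask']&(c['z_map']>0)]
            print('mask',m['mask'].sum(),np.percentile(P,2,0).round(3),np.percentile(P,98,0).round(3),np.median(P,0).round(3),end='')
        print()
cv2.imwrite('pics/a.png',ims[0]);cv2.imwrite('pics/b.png',ims[1])
E
```

```text
{'time_s': 0.0, 'qpos': array([ 1.34599189e+00,  3.14241057e-01, -4.81060218e-02,  1.21019529e+00,
        3.19247776e-05,  1.57080564e+00]), 'qd': array([ 8.36110397e-05,  4.81358904e-04, -1.50510957e-03,  4.96481946e-04,
        1.23694550e-03, -1.03072019e-03]), 'joint_torque': array([-2.53582606e-03, -5.39595652e+01,  3.39746726e+01,  1.94594439e-02,
       -1.14445638e-04, -3.94555215e-06]), 'position': array([0.13360696, 0.58432695, 0.23041374]), 'ee_rot': array([-1.13780435e-04,  1.12170279e-01,  9.93688616e-01, -8.65720309e-04]), 'contact_force': array([-0.41587453,  0.50842973, -0.30663918]), 'torque': array([0.00511306, 0.03709843, 0.00449535]), 'finger_gap': 1.002599791941225}Traceback (most recent call last):
  File "<stdin>", line 6, in <module>
  File "h.py", line 7, in cloud
    v,u=np.mgrid[0:400,0:640]; return world(c,u,v,c['z_map'].astype(float))
                                      ~~~~~^^^^^^^^^^^^^^^^^^^^^^^^^^^^^^^^
  File "h.py", line 5, in world
    return p@np.array(c['rotation']).T+np.array(c['eye'])
           ~^~~~~~~~~~~~~~~~~~~~~~~~~~
ValueError: matmul: Input operand 1 has a mismatch in its core dimension 0, with gufunc signature (n?,k),(k,m?)->(n?,m?) (size 4 is different from 3)
```

```bash
cat > h.py <<'E'
from rig import status, imaging
import numpy as np, cv2
from scipy.spatial.transform import Rotation as R
def rot(q): q=np.array(q); return R.from_quat(q[[1,2,3,0]]).as_matrix()
def world(c,u,v,z):
    p=np.stack([(u-c['cx'])/c['fx']*z,(v-c['cy'])/c['fy']*z,z],-1)
    return p@rot(c['rotation']).T+np.array(c['eye'])
def cloud(c):
    v,u=np.mgrid[0:400,0:640]; return world(c,u,v,c['z_map'].astype(float))
def tow(c,p): return rot(c['rotation'])@np.array(p)+np.array(c['eye'])
E
python3 - <<'E'
from h import *
N="red_bottle yellow_bottle blue_bottle red_spot yellow_spot blue_spot vase stand mat water_cup".split()
ims=[]
for cam in ["scene","side"]:
    c=imaging.capture(cam); W=cloud(c); ims.append(c['image'])
    print(cam,c['eye'])
    for n in N:
        for d in imaging.look_for(cam,n)[:1]:
            print(n,round(d['confidence'],2),tow(c,d['position']).round(3),end=' ')
        for m in imaging.outline_of(cam,n)[:1]:
            P=W[m['mask']&(c['z_map']>0)]
            print('mask',m['mask'].sum(),np.percentile(P,2,0).round(3),np.percentile(P,98,0).round(3),np.median(P,0).round(3),end='')
        print()
cv2.imwrite('pics/a.png',ims[0]);cv2.imwrite('pics/b.png',ims[1])
E
```

```text
scene [ 0.967798   -0.58716538  0.98300787]
red_bottle 0.71 [0.562 0.04  0.096] mask 798 [ 0.503  0.027 -0.001] [0.579 0.153 0.159] [0.563 0.039 0.099]
yellow_bottle 0.91 [ 0.573 -0.043  0.1  ] mask 838 [ 0.542 -0.055  0.015] [ 0.585 -0.015  0.16 ] [ 0.57  -0.042  0.101]
blue_bottle 0.84 [ 0.575 -0.128  0.103] mask 838 [ 0.551 -0.14   0.02 ] [ 0.591 -0.102  0.159] [ 0.576 -0.128  0.105]
red_spot 0.6 [0.573 0.038 0.011] mask 806 [ 0.544 -0.055  0.017] [ 0.585 -0.018  0.16 ] [ 0.57  -0.042  0.1  ]
yellow_spot 0.59 [ 0.573 -0.037  0.015] mask 113 [ 0.512 -0.061  0.009] [ 0.592 -0.012  0.016] [ 0.577 -0.04   0.012]
blue_spot 0.53 [ 0.53  -0.12   0.015] mask 240 [ 0.499 -0.142  0.008] [ 0.595 -0.098  0.058] [ 0.522 -0.122  0.012]
vase 0.74 [ 0.626 -0.107  0.054] mask 373 [ 0.605 -0.121  0.019] [ 0.642 -0.085  0.071] [ 0.627 -0.108  0.053]
stand 0.92 [ 0.47  -0.299  0.03 ] mask 1613 [ 0.42  -0.352  0.024] [ 0.519 -0.254  0.033] [ 0.471 -0.305  0.029]
mat 0.73 [0.508 0.289 0.003] mask 2839 [ 0.365  0.226 -0.003] [0.635 0.353 0.006] [0.506 0.288 0.002]
water_cup 0.81 [0.628 0.06  0.056] mask
[... 514 characters left out ...]
 [0.584 0.081 0.017] [0.518 0.055 0.015]
yellow_spot 0.65 [ 0.515 -0.033  0.016] mask 274 [ 0.496 -0.052  0.012] [ 0.536 -0.014  0.017] [ 0.516 -0.033  0.015]
blue_spot 0.66 [ 0.521 -0.111  0.014] mask 223 [ 0.501 -0.134  0.012] [ 0.54  -0.097  0.017] [ 0.52  -0.115  0.015]
vase 0.58 [ 0.618 -0.085  0.051] mask 454 [ 0.602 -0.112  0.018] [ 0.638 -0.076  0.072] [ 0.618 -0.085  0.055]
stand 0.29 [0.623 0.076 0.063] mask 1091 [ 0.418 -0.346  0.007] [ 0.515 -0.247  0.033] [ 0.466 -0.29   0.031]
mat 0.83 [0.505 0.293 0.004] mask 13974 [0.366 0.23  0.002] [0.631 0.354 0.007] [0.502 0.293 0.005]
water_cup 0.56 [0.624 0.077 0.066] mask 1029 [0.601 0.045 0.016] [0.649 0.094 0.083] [0.625 0.074 0.062]
```

View pics/a.png

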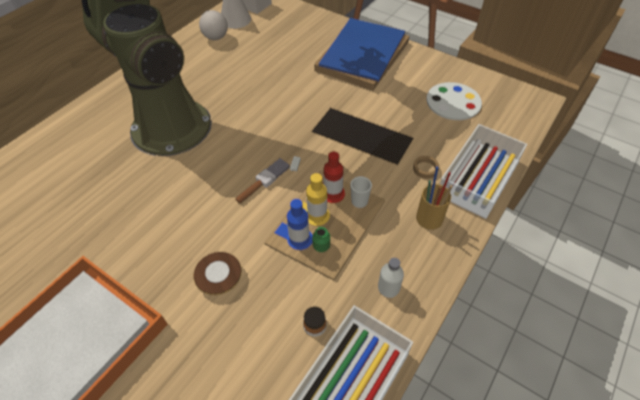

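View pics/b.png

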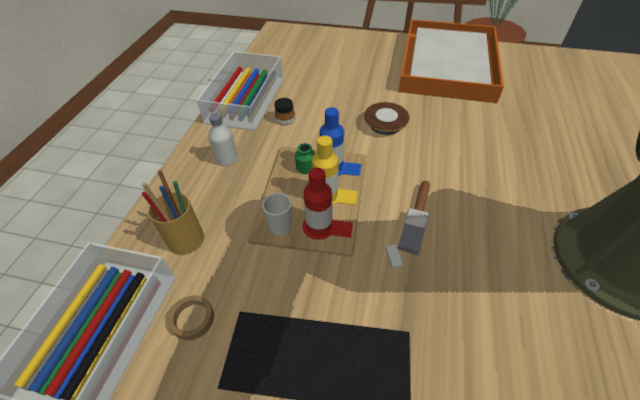

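```bash
cat >> h.py <<'E'
from scipy.optimize import least_squares
def fit(P,r,x0=None):
    f=lambda p: np.hypot(P[:,0]-p[0],P[:,1]-p[1])-r
    s=least_squares(f,P[:,:2].mean(0)+0.001 if x0 is None else x0,loss='soft_l1',f_scale=.002)
    return s.x, np.abs(s.fun).mean()
E
python3 - <<'E'
from h import *
T={'red_bottle':(.56,.05),'yellow_bottle':(.562,-.035),'blue_bottle':(.566,-.115),'vase':(.62,-.10)}
for cam in ["scene","side"]:
    c=imaging.capture(cam); W=cloud(c); d=c['eye'][:2]
    for n,t in T.items():
        near=np.hypot(W[...,0]-t[0],W[...,1]-t[1])<.045
        lo,hi,r=(.02,.05,.022) if n=='vase' else (.131,.155,.014)
        v=np.array(t)-d; v/=np.linalg.norm(v)
        P=W[near&(W[...,2]>lo)&(W[...,2]<hi)]
        if n=='vase':
            m=imaging.outline_of(cam,n)[0]['mask']; P=W[m&(W[...,2]>lo)&(W[...,2]<hi)]
        else:
            top=W[near&(W[...,2]>.156)]; print(len(top),np.median(top,0).round(4),end=' ')
        print(cam,n,len(P),fit(P,r,P[:,:2].mean(0)+v*r*.7))
    m=imaging.outline_of(cam,'stand')[0]['mask']; P=W[m&(abs(W[...,2]-.03)<.006)]
    x=cv2.minEnclosingCircle(P[:,:2].astype(np.float32)); print('stand',x)
    if cam=='side':
        m=imaging.outline_of(cam,'mat')[0]['mask']; P=W[m]
        print('mat',cv2.minAreaRect(P[:,:2].astype(np.float32)))
        for n in 'red','yellow','blue':
            m=imaging.outline_of(cam,n+'_spot')[0]['mask']; P=W[m&(W[...,0]<.535)]
            print(n,cv2.minAreaRect(P[:,:2].astype(np.float32)))
E
```

```text
71 [0.555  0.0495 0.1581] scene red_bottle 72 (array([0.55335532, 0.05266092]), np.float64(0.0011899781700886393))
84 [ 0.5609 -0.0304  0.1586] scene yellow_bottle 79 (array([ 0.55931383, -0.02871308]), np.float64(0.0010010550422417243))
96 [ 0.5664 -0.1161  0.1584] scene blue_bottle 80 (array([ 0.56517578, -0.1143282 ]), np.float64(0.0007822908111724756))
scene vase 129 (array([ 0.62038722, -0.09855933]), np.float64(0.0008194173716014178))
stand ((0.46886560320854187, -0.3014208972454071), 0.05605092644691467)
183 [0.552  0.0554 0.1604] side red_bottle 160 (array([0.55257598, 0.05222484]), np.float64(0.0004981535309900763))
149 [ 0.5577 -0.0257  0.1603] side yellow_bottle 151 (array([ 0.55855306, -0.02944771]), np.float64(0.0005724944783028669))
120 [ 0.5634 -0.1109  0.1604] side blue_bottle 137 (array([ 0.56399956, -0.1152472 ]), np.float64(0.0007787914977918937))
side vase 153 (array([ 0.61883766, -0.09933465]), np.float64(0.0006711438684167693))
stand ((0.4673537313938141, -0.2996959686279297), 0.056483056396245956)
mat ((0.49442851543426514, 0.35086187720298767), (0.2813494801521301, 0.24684086441993713), 4.7864508628845215)
red ((0.4887321889400482, 0.2510213553905487), (0.048165395855903625, 0.44692811369895935), 6.875795841217041)
yellow ((0.5152493715286255, -0.032515451312065125), (0.04167349636554718, 0.042136017233133316), 3.411024332046509)
blue ((0.5170159935951233, -0.1171024814248085), (0.03550158441066742, 0.042979300022125244), 0.04521479085087776)
```

Request:
arm_command(plan=[[[30, -38, 0, 0, 0, -8.5], [30, -38, 0, 0, 0, -8.5], [30, -38, 0, 0, 0, -8.5], [30, -38, 0, 0, 0, -8.5], [30, -38, 0, 0, 0, -8.5], [30, -38, 0, 0, 0, -8.5], [30, -38, 0, 0, 0, -8.5], [30, -38, 0, 0, 0, -8.5], [30, -38, 0, 0, 0, -8.5], [30, -38, 0, 0, 0, 0], [30, -38, 0, 0, 0, 0], [30, -38, 0, 0, 0, 0]]], fingers=0.6, force=40)

```text
time_s: 3.85
position: [0.4997, 0.1173, 0.2327]
ee_rot: [0.002, 0.71, 0.704, 0.005]
contact_force: [1.2, 1.3, 0.7]
finger_gap: 0.601
```

Request:
arm_command(plan=[[[27, -33, 0, 0, 0, 0], [26, -32, 0, 0, 0, 0], [0, 0, 0, 0, 0, 0], [0, 0, 0, 0, 0, 0]]])

```text
time_s: 4.25
position: [0.5578, 0.0435, 0.2326]
ee_rot: [0.003, 0.713, 0.701, 0.005]
contact_force: [-0.2, 0.3, 0.4]
finger_gap: 0.602
```

Request:
arm_command(plan=[[[-5, 9, -30, 0, 0, 0], [0, 0, -40, 0, 0, 0], [0, 0, -18, 0, 0, 0], [0, 0, 0, 0, 0, 0]]])

```text
time_s: 4.65
position: [0.5513, 0.0561, 0.1438]
ee_rot: [0.003, 0.712, 0.702, 0.007]
contact_force: [-1.0, 0.2, 0.5]
finger_gap: 0.602
```

Request:
arm_command(plan=[[[1, -3, -13, 0, 0, 0], [0, 0, 0, 0, 0, 0]]])

```text
time_s: 4.85
position: [0.5519, 0.0545, 0.1312]
ee_rot: [0.003, 0.711, 0.703, 0.007]
contact_force: [0.0, -0.4, 0.6]
finger_gap: 0.593
```

```bash
python3 - <<'E'
from h import *
print(status.state()['position'])
c=imaging.capture("side"); cv2.imwrite('pics/c.png',cv2.resize(c['image'][80:300,200:440],None,fx=2.5,fy=2.5))
E
```

```text
[0.55191636 0.05451802 0.13118103]
```

View pics/c.png

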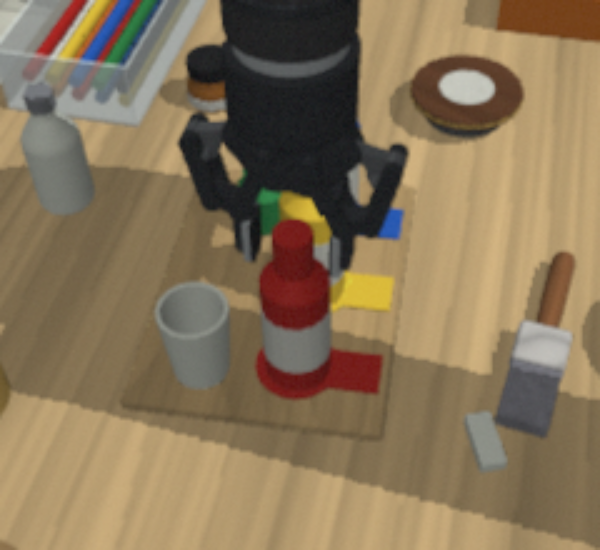

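Request:
arm_command(plan=[[[0, -1, 0, 0, 0, 0], [0, 0, 0, 0, 0, 0], [0, 0, 0, 0, 0, 0], [0, 0, 0, 0, 0, 0], [0, 0, 0, 0, 0, 0]]], fingers=0, force=50)

```text
time_s: 5.4
position: [0.555, 0.0538, 0.1355]
ee_rot: [0.006, 0.711, 0.703, 0.01]
contact_force: [-0.7, -0.2, -0.8]
finger_gap: 0.308
```

Request:
arm_command(plan=[[[0, 0, 30, 0, 0, 0], [0, 0, 40, 0, 0, 0], [0, 20, 35, 0, 0, 0], [5, 45, 0, 0, 0, 0], [5, 45, 0, 0, 0, 0], [5, 45, 0, 0, 0, 0], [5, 40, 0, 0, 0, 0], [5, 25, 0, 0, 0, 0], [0, 0, 0, 0, 0, 0], [0, 0, 0, 0, 0, 0]]])

```text
time_s: 6.4
position: [0.5783, 0.2812, 0.244]
ee_rot: [0.005, 0.713, 0.701, 0.009]
contact_force: [-0.2, -0.5, -1.1]
finger_gap: 0.31
```

```bash
cat >> h.py <<'E'
def tilt():
    q=status.state()['ee_rot']; z=rot(q)[:,2]; y=rot(q)[:,1]
    return 'fix wx %.2f wy %.2f  jaw yaw %.1f'%(np.degrees(-z[1]),np.degrees(z[0]),np.degrees(np.arctan2(y[1],y[0])))
def axis(c,col,near,r=.06):
    """centre of body at two heights for coloured bottle near xy"""
    W=cloud(c); hsv=cv2.cvtColor(c['image'],cv2.COLOR_BGR2HSV)
    k=(hsv[...,1]>110)
    h=hsv[...,0].astype(int); k&={'red':(h<8)|(h>170),'yellow':(h>18)&(h<33),'blue':(h>100)&(h<130)}[col]
    return W[k&(np.hypot(W[...,0]-near[0],W[...,1]-near[1])<r)]
E
python3 - <<'E'
from h import *
s=status.state(); print(s['position'],tilt())
for cam in 'scene','side':
    c=imaging.capture(cam); P=axis(c,'red',s['position'][:2])
    zb=P[:,2]; print(cam,len(P),np.percentile(zb,[1,99]))
    for a,b in ((.01,.02),(.02,.04),(.04,.06),(.08,.1)):
        z0=s['position'][2]-.1215
        Q=P[(zb>z0+a)&(zb<z0+b)]
        if len(Q)>15:
            v=Q[:,:2].mean(0)-c['eye'][:2]; v/=np.linalg.norm(v); print(a,len(Q),fit(Q,.025,Q[:,:2].mean(0)+.017*v))
    if cam=='side': cv2.imwrite('pics/d.png',c['image'])
E
```

```text
[0.5782947  0.28124839 0.24402978] fix wx -0.35 wy 1.15  jaw yaw -0.9
scene 497 [0.12907667 0.27041565]
0.01 49 (array([0.57932984, 0.27983201]), np.float64(0.0009527597517438668))
0.02 16 (array([0.57959467, 0.27891727]), np.float64(0.0012377691082105014))
0.08 120 (array([0.57915652, 0.28036484]), np.float64(0.0013180955056368584))
side 1992 [0.12828224 0.2718469 ]
0.01 120 (array([0.57818673, 0.27951918]), np.float64(0.0002274376768078346))
0.02 76 (array([0.57805058, 0.27957906]), np.float64(0.0002733210358221111))
0.08 359 (array([0.57798813, 0.27937052]), np.float64(0.0002950925518711066))
```

View pics/d.png

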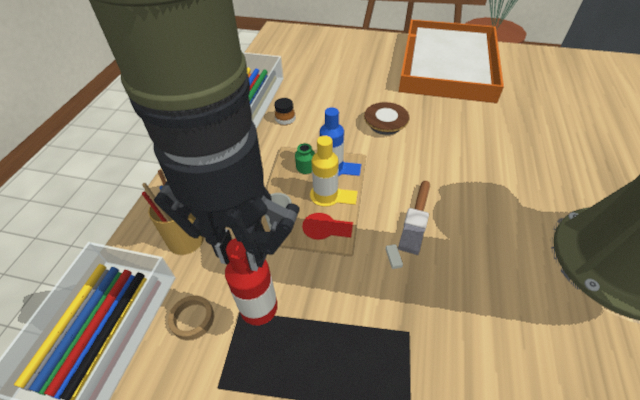

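Request:
arm_command(plan=[[[2, 9, -45, 0, 0, 0], [0, 0, -40, 0, 0, 0], [0, 0, -20, 0, 0, 0], [0, 0, -6, 0, 0, 0], [0, 0, 0, 0, 0, 0]]])

```text
time_s: 7.0
position: [0.5815, 0.2831, 0.1329]
ee_rot: [0.006, 0.716, 0.698, 0.011]
contact_force: [1.4, 0.0, -1.7]
finger_gap: 0.309
```

Request:
arm_command(plan=[[[0, 3, -5, 0, 0, 0], [0, 0, -3, 0, 0, 0], [0, 0, 0, 0, 0, 0]]])

```text
time_s: 7.3
position: [0.5837, 0.2859, 0.1281]
ee_rot: [0.007, 0.717, 0.697, 0.013]
contact_force: [-0.5, 0.3, -1.5]
finger_gap: 0.31
```

Request:
arm_command(plan=[[[-1, 1, -3, 0, 0, 0], [0, 0, -1, 0, 0, 0], [0, 0, 0, 0, 0, 0]]])

```text
time_s: 7.6
position: [0.5839, 0.2877, 0.1258]
ee_rot: [0.007, 0.717, 0.697, 0.015]
contact_force: [0.2, -0.3, -1.6]
finger_gap: 0.308
```

Request:
arm_command(plan=[[[0, 0, -1.5, 0, 0, 0], [0, 0, 0, 0, 0, 0]]])

```text
time_s: 7.8
position: [0.5841, 0.2881, 0.1247]
ee_rot: [0.008, 0.717, 0.697, 0.015]
contact_force: [0.6, -0.2, -1.6]
finger_gap: 0.308
```

Request:
arm_command(plan=[[[0, 0, 0, 0, 0, 0], [0, 0, 0, 0, 0, 0], [0, 0, 0, 0, 0, 0], [0, 0, 10, 0, 0, 0], [0, 0, 40, -0.5, 1.5, 0], [0, 0, 40, 0, 0, 0], [0, -10, 20, 0, 0, 0], [0, -45, 0, 0, 0, 0], [0, -45, 0, 0, 0, 0]]], fingers=0.6)

```text
time_s: 8.7
position: [0.5832, 0.1903, 0.2422]
ee_rot: [0.001, 0.714, 0.7, 0.004]
contact_force: [-0.0, -0.8, -0.8]
finger_gap: 0.597
```

```bash
python3 - <<'E'
from h import *
s=status.state(); print(s['position'],s['contact_force'],tilt())
E
```

```text
[0.58324249 0.19029854 0.24216788] [-0.01264578 -0.83946656 -0.7557122 ] fix wx -0.16 wy 0.41  jaw yaw -1.1
```

Request:
arm_command(plan=[[[-5, -45, 0, 0, 0, 0], [-5, -45, 0, 0, 0, 0], [-5, -45, 0, 0, 0, 0], [-5, -42, 0, 0, 0, 0], [-3, -25, -10, 0, 0, 0], [0, -9, -30, 0, 0, 0], [0, 0, -20, 0, 0, 0], [0, 0, 0, 0, 0, 0]]])

```text
time_s: 9.5
position: [0.5612, -0.0349, 0.1915]
ee_rot: [0.007, 0.716, 0.698, 0.008]
contact_force: [-0.5, 0.3, 0.1]
finger_gap: 0.604
```

```bash
python3 - <<'E'
from h import *
s=status.state(); print(s['position'],s['contact_force'],tilt())
c=imaging.capture('side'); 
for col,n in (('red',(.584,.288)),('yellow',(.559,-.029))):
    P=axis(c,col,n,.05); Q=P[(P[:,2]>.125 if col=='red' else P[:,2]>.135)]
    print(col,len(Q),fit(Q,.014,n),P[:,2].max())
c=imaging.capture('wrist'); cv2.imwrite('pics/e.png',c['image'])
print(c['T_tool_cam'],c['fx'],c['cx'],c['cy'])
E
```

```text
[ 0.5612439  -0.03491791  0.19154867] [-0.52354656  0.27144092  0.06450025] fix wx -0.07 wy 1.29  jaw yaw -1.5
red 514 (array([0.58475797, 0.28678769]), np.float64(0.003248608317964753)) 0.1535441334947491
yellow 274 (array([ 0.55828042, -0.02943412]), np.float64(0.0025186051796990067)) 0.16271671308390795
[[-1.28638304e-04 -9.52703229e-01 -3.03902191e-01  7.71149009e-02]
 [ 9.99999468e-01  1.88524255e-04 -1.01429312e-03  4.13819168e-04]
 [ 1.02361327e-03 -3.03902160e-01  9.52702697e-01 -1.43215056e-01]
 [ 0.00000000e+00  0.00000000e+00  0.00000000e+00  1.00000000e+00]] 309.70691628693146 321.944781710113 196.95879761047752
```

View pics/e.png

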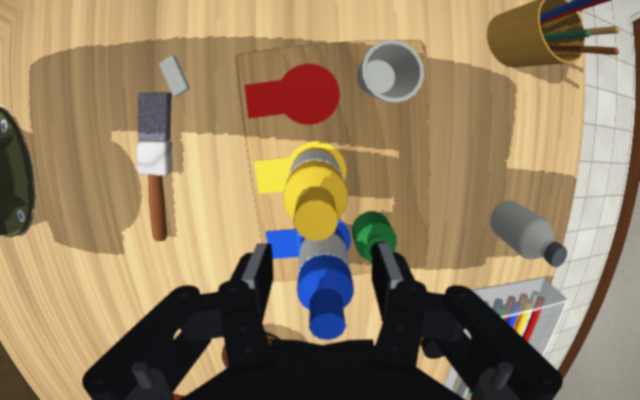

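Request:
arm_command(plan=[[[-3, 5, -25, 0, 1, 0], [0, 0, -22, 0, 0, 0], [0, 0, -6, 0, 0, 0], [0, 0, -2, 0, 0, 0], [0, 0, 0, 0, 0, 0]]])

```text
time_s: 10.1
position: [0.5655, -0.0273, 0.1463]
ee_rot: [0.007, 0.715, 0.699, 0.007]
contact_force: [-0.7, 0.1, -0.2]
finger_gap: 0.602
```

Request:
arm_command(plan=[[[-6, -1, -10, 0, 1, 0], [0, 0, -5, 0, 0, 0], [0, 0, 0, 0, 0, 0]]])

```text
time_s: 10.4
position: [0.5608, -0.0283, 0.1329]
ee_rot: [0.002, 0.715, 0.7, 0.002]
contact_force: [0.2, 0.2, 0.4]
finger_gap: 0.604
```

Request:
arm_command(plan=[[[-2, -1, -1, 0, 0, 0], [0, 0, 0, 0, 0, 0], [0, 0, 0, 0, 0, 0], [0, 0, 0, 0, 0, 0], [0, 0, 0, 0, 0, 0]]], fingers=0)

```text
time_s: 10.9
position: [0.5588, -0.0295, 0.132]
ee_rot: [0.002, 0.715, 0.699, 0.002]
contact_force: [0.1, 0.5, -0.4]
finger_gap: 0.308
```

Request:
arm_command(plan=[[[0, 0, 30, 0, 0, 0], [0, 0, 40, 0, 0, 0], [0, 20, 30, 0, 0, 0], [-8, 45, 0, 0, 0, 0], [-8, 45, 0, 0, 0, 0], [-8, 45, 0, 0, 0, 0], [-8, 45, 0, 0, 0, 0], [-8, 45, 0, 0, 0, 0], [-8, 35, 0, 0, 0, 0], [-4, 20, -10, 0, 0, 0], [0, 8, -30, 0, 0, 0], [0, 0, 0, 0, 0, 0]]])

```text
time_s: 12.1
position: [0.4988, 0.2893, 0.1914]
ee_rot: [-0.001, 0.716, 0.698, -0.0]
contact_force: [-1.1, -1.0, -3.3]
finger_gap: 0.312
```

```bash
python3 -c "
from h import *
s=status.state(); print(s['position'],s['contact_force'],tilt())"
```

```text
[0.49876467 0.28934919 0.19138818] [-1.11108902 -1.03086961 -3.32612642] fix wx -0.02 wy -0.09  jaw yaw -1.4
```

Request:
arm_command(plan=[[[0, 0, -30, 0, 0, 0], [0, 0, -25, 0, 0, 0], [0, 0, -8, 0, 0, 0], [0, 0, 0, 0, 0, 0]]])

```text
time_s: 12.5
position: [0.4995, 0.2879, 0.1298]
ee_rot: [-0.0, 0.716, 0.698, -0.0]
contact_force: [-0.1, 0.3, -2.5]
finger_gap: 0.31
```

Request:
arm_command(plan=[[[0, 0, -5, 0, 0, 0], [0, 0, -3, 0, 0, 0], [0, 0, -0.5, 0, 0, 0]]])

```text
time_s: 12.8
position: [0.5017, 0.2879, 0.1244]
ee_rot: [0.001, 0.717, 0.698, 0.002]
contact_force: [0.3, 0.1, -2.6]
finger_gap: 0.309
```

Request:
arm_command(plan=[[[-1, 0, -2.5, 0, 0, 0], [0, 0, 0, 0, 0, 0]]])

```text
time_s: 13.0
position: [0.5014, 0.2881, 0.123]
ee_rot: [0.001, 0.717, 0.697, 0.003]
contact_force: [0.1, -0.2, -2.8]
finger_gap: 0.311
```

Request:
arm_command(plan=[[[0, 0, 0, 0, 0, 0], [0, 0, 0, 0, 0, 0], [0, 0, 0, 0, 0, 0], [0, 0, 10, 0, 0, 0], [0, 0, 40, 0, 0.5, 0], [0, 0, 40, 0, 0, 0], [0, -10, 20, 0, 0, 0], [5, -45, 0, 0, 0, 0], [8, -48, 0, 0, 0, 0], [8, -48, 0, 0, 0, 0], [8, -48, 0, 0, 0, 0], [8, -48, 0, 0, 0, 0]]], fingers=0.6)

```text
time_s: 14.2
position: [0.5408, 0.0406, 0.2482]
ee_rot: [0.0, 0.712, 0.702, 0.006]
contact_force: [0.7, 0.3, -0.4]
finger_gap: 0.602
```

Request:
arm_command(plan=[[[7, -48, 0, 0, 0, 0], [7, -45, 0, 0, 0, 0], [5, -35, 0, 0, 0, 0], [3, -15, -20, 0, 0, 0], [0, -5, -35, 0, 0, 0], [0, 0, -20, 0, 0, 0], [0, 0, 0, 0, 0, 0]]])

```text
time_s: 14.9
position: [0.5661, -0.1222, 0.1803]
ee_rot: [0.006, 0.716, 0.698, 0.009]
contact_force: [-0.1, -0.5, 0.3]
finger_gap: 0.599
```

```bash
python3 -c "
from h import *
s=status.state(); print(s['position'],s['contact_force'],tilt())
c=imaging.capture('scene'); W=cloud(c)
for n in 'red_bottle','yellow_bottle','blue_bottle':
    m=imaging.outline_of('scene',n)
    for d in m[:1]:
        P=W[d['mask']]; print(n,np.median(P,0),P[:,2].max())
cv2.imwrite('pics/f.png',c['image'][80:300,200:480])
"
```

```text
[ 0.56605751 -0.12218021  0.1802533 ] [-0.08563621 -0.54506114  0.31700089] fix wx -0.22 wy 1.29  jaw yaw -1.4
red_bottle [0.59310601 0.27205698 0.08159496] 0.9830078696020148
yellow_bottle [0.51124403 0.27454523 0.08001783] 0.9830078696020148
blue_bottle [ 0.57681963 -0.12736785  0.10419913] 0.9830078696020148
```

View pics/f.png

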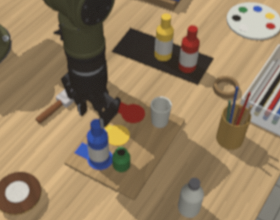

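Request:
arm_command(plan=[[[-4, 7, -20, 0, 1.3, 0], [-2, 0, -20, 0, 0, 0], [0, 0, -8, 0, 0, 0], [0, 0, 0, 0, 0, 0]]])

```text
time_s: 15.5
position: [0.5647, -0.1127, 0.1367]
ee_rot: [0.002, 0.714, 0.7, 0.004]
contact_force: [0.4, -0.1, 0.7]
finger_gap: 0.598
```

Request:
arm_command(plan=[[[-1, -2, -6, 0, 0.3, 0], [0, 0, 0, 0, 0, 0]]])

```text
time_s: 15.7
position: [0.5639, -0.1143, 0.1308]
ee_rot: [0.0, 0.714, 0.7, 0.002]
contact_force: [0.5, 0.5, -0.0]
finger_gap: 0.599
```

Request:
arm_command(plan=[[[0, 0, 0, 0, 0, 0], [0, 0, 0, 0, 0, 0], [0, 0, 0, 0, 0, 0], [0, 0, 0, 0, 0, 0], [0, 0, 0, 0, 0, 0]]], fingers=0)

```text
time_s: 16.2
position: [0.5647, -0.1147, 0.132]
ee_rot: [0.001, 0.714, 0.7, 0.002]
contact_force: [0.0, 0.3, -1.2]
finger_gap: 0.312
```

Request:
arm_command(plan=[[[0, 0, 30, 0, 0, 0], [0, 0, 40, 0, 0, 0], [-8, 15, 30, 0, 0, 0], [-18, 45, 0, 0, 0, 0], [-18, 45, 0, 0, 0, 0], [-18, 45, 0, 0, 0, 0], [-18, 45, 0, 0, 0, 0], [-18, 45, 0, 0, 0, 0], [-16, 45, 0, 0, 0, 0], [-13, 45, 0, 0, 0, 0], [-10, 35, 0, 0, 0, 0], [-3, 15, 0, 0, 0, 0]]])

```text
time_s: 17.4
position: [0.4165, 0.2755, 0.2355]
ee_rot: [0.001, 0.717, 0.697, 0.004]
contact_force: [0.2, -0.5, -1.9]
finger_gap: 0.308
```

```bash
python3 -c "
from h import *
s=status.state(); print(s['position'],s['contact_force'],tilt())"
```

```text
[0.41650078 0.27554494 0.23546653] [ 0.23363171 -0.54988244 -1.87074849] fix wx -0.25 wy 0.40  jaw yaw -1.6
```

Request:
arm_command(plan=[[[2, 6, -30, 0, 0, 0], [0, 2, -40, 0, 0, 0], [0, 0, -25, 0, 0, 0], [0, 0, -10, 0, 0, 0], [0, 0, 0, 0, 0, 0]]])

```text
time_s: 17.9
position: [0.4174, 0.2882, 0.1288]
ee_rot: [0.001, 0.715, 0.699, 0.006]
contact_force: [-0.1, -0.2, -1.8]
finger_gap: 0.312
```

Request:
arm_command(plan=[[[0, 0, -5, 0, 0, 0], [0, 0, -2, 0, 0, 0], [0, 0, -0.5, 0, 0, 0], [0, 0, 0, 0, 0, 0]]])

```text
time_s: 18.3
position: [0.4198, 0.2891, 0.1245]
ee_rot: [0.001, 0.715, 0.699, 0.009]
contact_force: [-0.2, -1.3, -2.0]
finger_gap: 0.311
```

Request:
arm_command(plan=[[[0, 0, 0, 0, 0, 0], [0, 0, 0, 0, 0, 0], [0, 0, 0, 0, 0, 0], [0, 0, 10, 0, 0, 0], [0, 0, 40, 0, 0.5, 0], [0, 0, 40, 0, 0, 0], [0, -10, 20, 0, 0, 0], [5, -45, 0, 0, 0, 0], [25, -43, 0, 0, 0, 0], [25, -43, 0, 0, 0, 0], [25, -43, 0, 0, 0, 0], [25, -43, 0, 0, 0, 0]]], fingers=0.6)

```text
time_s: 19.5
position: [0.5264, 0.0626, 0.25]
ee_rot: [0.0, 0.711, 0.703, 0.012]
contact_force: [0.9, 0.9, 0.5]
finger_gap: 0.596
```

```bash
python3 - <<'E'
from h import *
s=status.state(); print(s['position'],s['contact_force'],tilt())
for cam in 'scene','side':
    c=imaging.capture(cam); W=cloud(c)
    hsv=cv2.cvtColor(c['image'],cv2.COLOR_BGR2HSV)
    for col,t in (('red',(.584,.288)),('yellow',(.501,.288)),('blue',(.417,.288))):
        P=axis(c,col,t,.04); Q=P[(P[:,2]>.12)&(P[:,2]<.146)]
        if len(Q)>15: print(cam,col,len(Q),fit(Q,.014,np.array(t)),np.percentile(P[:,2],99))
    for col,t in (('red',(.553,.053)),('yellow',(.559,-.029)),('blue',(.565,-.113))):
        P=axis(c,col,t,.08); P=P[(abs(P[:,2]-.013)<.006)&(abs(P[:,1]-t[1])<.04)]
        if len(P)>15: print(cam,col,'spot',len(P),P.min(0),P.max(0))
    cv2.imwrite(f'pics/g_{cam}.png',c['image'])
E
```

```text
[0.52635988 0.06256282 0.2499763 ] [0.94408085 0.86510102 0.54346513] fix wx -0.97 wy 1.00  jaw yaw -0.6
scene red 76 (array([0.58562092, 0.28782854]), np.float64(0.0013524341113110667)) 0.1500999094247465
scene yellow 79 (array([0.50291444, 0.28919539]), np.float64(0.0013621464740058969)) 0.1499282527334231
scene red spot 468 [0.4896128  0.0209773  0.00734127] [0.58545776 0.0822343  0.01787871]
scene yellow spot 676 [ 0.49000244 -0.06455131  0.00714361] [0.59462904 0.00816894 0.01823684]
scene blue spot 548 [ 0.50204189 -0.14155475  0.00719574] [ 0.59573231 -0.08181576  0.01701739]
side red 189 (array([0.584849  , 0.28700314]), np.float64(0.0002639834460803341)) 0.15195710212458852
side yellow 166 (array([0.5021203 , 0.28835125]), np.float64(0.00023744390472950436)) 0.15185757669128933
side blue 166 (array([0.42117693, 0.28938421]), np.float64(0.00021599817458299272)) 0.1521247799897827
side red spot 960 [0.48960203 0.01717389 0.01165549] [0.58660749 0.08266081 0.01775681]
side yellow spot 923 [ 0.49260683 -0.06890794  0.00986799] [0.59455016 0.00122382 0.01749012]
side blue spot 629 [ 0.50110249 -0.1447975   0.01110149] [ 0.59711086 -0.08067162  0.01749509]
```

View pics/g_side.png

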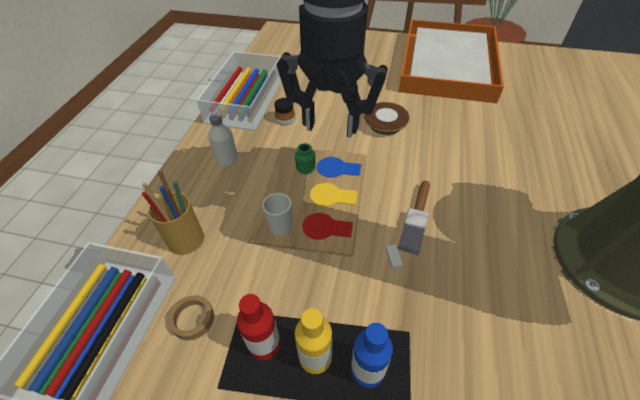

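```bash
cat > spots.py <<'E'
from h import *
def rectify(c,z,x0,y0,x1,y1,s=.0005):
    xs=np.arange(x0,x1,s); ys=np.arange(y0,y1,s); X,Y=np.meshgrid(xs,ys,indexing='ij')
    p=(np.stack([X,Y,np.full_like(X,z)],-1)-np.array(c['eye']))@rot(c['rotation'])
    u=(p[...,0]/p[...,2]*c['fx']+c['cx']).astype(np.float32); v=(p[...,1]/p[...,2]*c['fy']+c['cy']).astype(np.float32)
    return cv2.remap(c['image'],u,v,cv2.INTER_LINEAR)
def disc(c,col,t,z=.014):
    x0,y0=t[0]-.05,t[1]-.04
    hsv=cv2.cvtColor(rectify(c,z,x0,y0,t[0]+.05,t[1]+.04),cv2.COLOR_BGR2HSV); h=hsv[...,0]
    k=(hsv[...,1]>130)&{'red':(h<8)|(h>170),'yellow':(h>20)&(h<33),'blue':(h>100)&(h<130)}[col]
    d=cv2.distanceTransform(k.astype(np.uint8),cv2.DIST_L2,5); i=np.argwhere(d>d.max()-.7).mean(0)
    return (x0+i[0]*.0005).round(4),(y0+i[1]*.0005).round(4),(d.max()*.5).round(1)
E
python3 - <<'E'
from spots import *
for cam in 'scene','side':
    c=imaging.capture(cam)
    for col,t in (('red',(.553,.053)),('yellow',(.559,-.029)),('blue',(.565,-.113))): print(cam,col,disc(c,col,t))
    im=rectify(c,.03,.40,-.37,.54,-.23); g=cv2.cvtColor(im,cv2.COLOR_BGR2GRAY)
    k=(g>140)&(cv2.cvtColor(im,cv2.COLOR_BGR2HSV)[...,1]<60)
    n,l,st,ce=cv2.connectedComponentsWithStats(k.astype(np.uint8)); i=1+np.argmax(st[1:,4])
    print('mark',.40+ce[i][1]*.0005,-.37+ce[i][0]*.0005,st[i][2:]*.5)
    W=cloud(c); m=imaging.outline_of(cam,'vase')[0]['mask']; P=W[m&(W[...,2]>.02)&(W[...,2]<.05)]
    v=P[:,:2].mean(0)-c['eye'][:2]; v/=np.linalg.norm(v); print('vase',fit(P,.022,P[:,:2].mean(0)+v*.015))
E
```

```text
scene red (np.float64(0.5555), np.float64(0.0504), np.float32(30.4))
scene yellow (np.float64(0.5609), np.float64(-0.0309), np.float32(32.2))
scene blue (np.float64(0.5667), np.float64(-0.1132), np.float32(28.6))
mark 0.46751193917978373 -0.30079987150658527 [  54.5   54.5 4669.5]
vase (array([ 0.62031574, -0.09860948]), np.float64(0.0007953594560052509))
side red (np.float64(0.5546), np.float64(0.0497), np.float32(31.3))
side yellow (np.float64(0.5601), np.float64(-0.0319), np.float32(32.8))
side blue (np.float64(0.5655), np.float64(-0.1138), np.float32(30.5))
mark 0.46722503874252824 -0.3043334624750941 [  54.5   54.  4517. ]
vase (array([ 0.61918512, -0.0992683 ]), np.float64(0.000670569135176435))
```

Request:
arm_command(plan=[[[20, -44, 0, -1, 1, 0], [25, -42, 0, 0, 0, 0], [20, -38, -10, 0, 0, 0], [16, -22, -30, 0, 0, 0], [5, -8, -45, 0, 0, 0], [0, 0, -35, 0, 0, 0], [0, 0, -10, 0, 0, 0], [0, 0, 0, 0, 0, 0]]], fingers=0.9)

```text
time_s: 20.6
position: [0.613, -0.0799, 0.1197]
ee_rot: [0.001, 0.702, 0.712, 0.001]
contact_force: [0.3, 0.1, -0.4]
finger_gap: 0.902
```

```bash
python3 -c "
from h import *
s=status.state(); print(s['position'],s['contact_force'],tilt())"
```

```text
[ 0.6130422  -0.07989328  0.11970959] [ 0.32983471  0.06710153 -0.42746305] fix wx -0.04 wy 0.19  jaw yaw 0.8
```

Request:
arm_command(plan=[[[6, -15, 0, 0, 0, 0], [0, -3, -20, 0, 0, 0], [0, 0, -18, 0, 0, 0], [0, 0, 0, 0, 0, 0]]])

```text
time_s: 21.0
position: [0.625, -0.0973, 0.0898]
ee_rot: [0.006, 0.7, 0.714, 0.004]
contact_force: [0.0, 0.5, -0.5]
finger_gap: 0.897
```

Request:
arm_command(plan=[[[-7, -2, -15, 0, 1, 0], [-1, 0, -20, 0, 0, 0], [-1, 0, -20, 0, 0, 0], [-1, 0, -8, 0, 0, 0], [0, 0, 0, 0, 0, 0]]])

```text
time_s: 21.5
position: [0.6194, -0.1007, 0.0318]
ee_rot: [0.003, 0.7, 0.714, 0.0]
contact_force: [0.3, -0.1, 0.5]
finger_gap: 0.905
```

Request:
arm_command(plan=[[[-1, 1.5, -8, 0, 0.5, 0], [0, 0, -2, 0, 0, 0], [0, 0, 0, 0, 0, 0]]])

```text
time_s: 21.8
position: [0.6199, -0.0994, 0.0235]
ee_rot: [0.001, 0.7, 0.715, -0.002]
contact_force: [0.6, 0.4, 0.1]
finger_gap: 0.899
```

Request:
arm_command(plan=[[[0, 0, 0, 0, 0, 0], [0, 0, 0, 0, 0, 0], [0, 0, 0, 0, 0, 0], [0, 0, 0, 0, 0, 0], [0, 0, 0, 0, 0, 0]]], fingers=0)

```text
time_s: 22.3
position: [0.6211, -0.0995, 0.0253]
ee_rot: [0.002, 0.699, 0.715, -0.002]
contact_force: [0.2, 0.5, -1.0]
finger_gap: 0.498
```

Request:
arm_command(plan=[[[0, 0, 30, 0, 0, 0], [0, 0, 40, 0, 0, 0], [-20, -28, 20, 0, 0, 0], [-28, -37, 0, 0, 0, 0], [-28, -37, 0, 0, 0, 0], [-28, -37, 0, 0, 0, 0], [-25, -33, 0, 0, 0, 0], [-15, -20, 0, 0, 0, 0], [-5, -6, 0, 0, 0, 0], [0, 0, -10, 0, 0, 0], [0, 0, 0, 0, 0, 0]]])

```text
time_s: 23.4
position: [0.4658, -0.3022, 0.1069]
ee_rot: [0.003, 0.698, 0.716, -0.002]
contact_force: [-0.5, -0.1, -1.1]
finger_gap: 0.497
```

```bash
python3 -c "
from h import *
s=status.state(); print(s['position'],s['contact_force'],tilt())
c=imaging.capture('side'); cv2.imwrite('pics/i.png',c['image'][0:300,120:520])"
```

```text
[ 0.46582558 -0.30217202  0.10690933] [-0.48700577 -0.07696328 -1.09509934] fix wx 0.36 wy 0.06  jaw yaw 1.4
```

View pics/i.png

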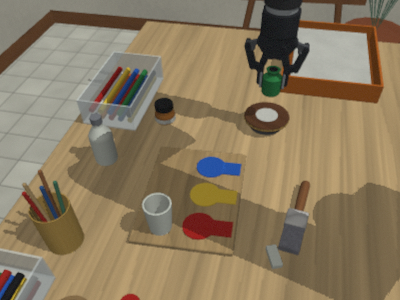

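Vase is held over the stand (crop pixel 270,85, stand at 267,118), cup untouched. Lowering.

Request:
arm_command(plan=[[[1, 0, -25, 0, 0, 0], [0, 0, -22, 0, 0, 0], [0, 0, -10, 0, 0, 0], [0, 0, 0, 0, 0, 0]]])

```text
time_s: 23.85
position: [0.4717, -0.2985, 0.0492]
ee_rot: [0.004, 0.696, 0.718, -0.001]
contact_force: [-0.2, 0.6, -1.2]
finger_gap: 0.498
```

Request:
arm_command(plan=[[[-4, -3, -3, 0, 0, 0], [0, 0, -2, 0, 0, 0], [0, 0, 0, 0, 0, 0]]])

```text
time_s: 24.15
position: [0.4691, -0.3013, 0.0455]
ee_rot: [0.005, 0.695, 0.719, -0.001]
contact_force: [0.0, -0.5, -1.1]
finger_gap: 0.498
```

Request:
arm_command(plan=[[[-1, -1, -2, 0, 0, 0], [0, 0, -0.5, 0, 0, 0], [0, 0, 0, 0, 0, 0]]])

```text
time_s: 24.45
position: [0.469, -0.3032, 0.0443]
ee_rot: [0.006, 0.695, 0.719, -0.0]
contact_force: [-0.1, -0.8, -0.4]
finger_gap: 0.494
```

Request:
arm_command(plan=[[[0, 0, 0, 0, 0, 0], [0, 0, 0, 0, 0, 0], [0, 0, 0, 0, 0, 0], [0, 0, 0, 0, 0, 0], [0, 0, 10, 0, 0, 0], [0, 0, 30, 0, 0, 0], [0, 0, 40, 0, 0, 0], [0, 0, 50, 0, 0, 0], [0, 20, 30, 0, 0, 0], [0, 45, 0, 0, 0, 0]]], fingers=0.9)

```text
time_s: 25.45
position: [0.468, -0.2397, 0.2132]
ee_rot: [0.007, 0.697, 0.717, -0.0]
contact_force: [1.3, 0.4, 0.5]
finger_gap: 0.897
```

```bash
python3 - <<'E'
from h import *
s=status.state(); print(s['position'],s['contact_force'],tilt())
c=imaging.capture('scene'); W=cloud(c); m=imaging.outline_of('scene','vase')[0]['mask']; P=W[m]
print(np.percentile(P,[1,99],axis=0)); P=P[(P[:,2]>.04)&(P[:,2]<.068)]
v=P[:,:2].mean(0)-c['eye'][:2]; v/=np.linalg.norm(v); print('vase',fit(P,.022,P[:,:2].mean(0)+v*.015))
E
```

```text
[ 0.46799696 -0.23968012  0.2132314 ] [1.26026694 0.40272476 0.47931996] fix wx 0.57 wy 0.52  jaw yaw 1.6
[[ 0.44033493 -0.32440865  0.02796893]
 [ 0.49230629 -0.27971962  0.09041959]]
vase (array([ 0.4694158 , -0.30235305]), np.float64(0.000856483712413094))
```

Request:
arm_command(plan=[[[-4, 46, 15, 0.5, 0.5, 0], [-4, 48, 10, 0, 0, 0], [-4, 48, 0, 0, 0, 0], [-4, 48, 0, 0, 0, 0], [-4, 48, 0, 0, 0, 0], [-4, 48, 0, 0, 0, 0], [-4, 48, 0, 0, 0, 0], [-4, 48, 0, 0, 0, 0], [-4, 48, 0, 0, 0, 0], [-4, 45, 0, 0, 0, 0], [-3, 30, 0, 0, 0, 0], [0, 0, 0, 0, 0, 0]]], fingers=0.6)

```text
time_s: 26.75
position: [0.4195, 0.2848, 0.2406]
ee_rot: [0.001, 0.695, 0.719, 0.002]
contact_force: [0.7, -0.7, -0.2]
finger_gap: 0.601
```

```bash
python3 -c "
from h import *
s=status.state(); print(s['position'],s['contact_force'],tilt())"
```

```text
[0.41947638 0.28484976 0.24058228] [ 0.74590612 -0.67318098 -0.21390833] fix wx -0.14 wy 0.22  jaw yaw 1.9
```

Request:
arm_command(plan=[[[1, 3, -35, 0, 0, 0], [0, 1, -35, 0, 0, 0], [0, 0, -25, 0, 0, 0], [0, 0, -10, 0, 0, 0], [0, 0, 0, 0, 0, 0]]])

```text
time_s: 27.25
position: [0.4218, 0.2867, 0.1344]
ee_rot: [0.002, 0.695, 0.719, 0.003]
contact_force: [0.7, -0.9, 1.1]
finger_gap: 0.599
```

Request:
arm_command(plan=[[[-1, 2, -8, 0, 0.3, 0], [0, 0, -4, 0, 0, 0], [0, 0, 0, 0, 0, 0]]])

```text
time_s: 27.55
position: [0.4227, 0.2888, 0.1244]
ee_rot: [0.0, 0.696, 0.719, 0.003]
contact_force: [0.0, 0.0, -0.7]
finger_gap: 0.595
```

Request:
arm_command(plan=[[[0, 0, 0, 0, 0, 0], [0, 0, 0, 0, 0, 0], [0, 0, 0, 0, 0, 0], [0, 0, 0, 0, 0, 0], [0, 0, 0, 0, 0, 0]]], fingers=0)

```text
time_s: 28.05
position: [0.4235, 0.2895, 0.1261]
ee_rot: [0.001, 0.695, 0.719, 0.004]
contact_force: [0.7, -0.1, -1.6]
finger_gap: 0.31
```

Request:
arm_command(plan=[[[0, 0, 30, 0, 0, 0], [0, 0, 40, 0, 0, 0], [0, -20, 30, 0, 0, 0], [15, -45, 0, 0, 0, 0], [17, -46, 0, 0, 0, 0], [17, -46, 0, 0, 0, 0], [17, -46, 0, 0, 0, 0], [17, -46, 0, 0, 0, 0], [17, -46, 0, 0, 0, 0], [17, -46, 0, 0, 0, 0], [14, -36, 0, 0, 0, 0], [5, -15, 0, 0, 0, 0]]])

```text
time_s: 29.25
position: [0.5597, -0.1139, 0.2294]
ee_rot: [0.002, 0.692, 0.722, 0.004]
contact_force: [0.5, 1.3, -1.3]
finger_gap: 0.308
```

Request:
arm_command(plan=[[[0, 0, 0, 0, 0, 0], [0, 0, 0, 0, 0, 0]]])

```text
time_s: 29.45
position: [0.5595, -0.1156, 0.2284]
ee_rot: [0.001, 0.694, 0.72, 0.004]
contact_force: [0.2, -0.1, -1.4]
finger_gap: 0.309
```

```bash
cat > held.py <<'E'
import sys
from h import *
col=sys.argv[1]; s=status.state(); p=s['position']; print(p,s['contact_force'],tilt())
for cam in 'scene','side':
    c=imaging.capture(cam); P=axis(c,col,p[:2]); z0=p[2]-.1215
    for a,b in ((.005,.022),(.08,.098)):
        Q=P[(P[:,2]>z0+a)&(P[:,2]<z0+b)]
        if len(Q)>15:
            v=Q[:,:2].mean(0)-c['eye'][:2]; v/=np.linalg.norm(v); print(cam,a,len(Q),fit(Q,.025,Q[:,:2].mean(0)+.017*v))
E
python3 held.py blue
```

```text
[ 0.55952848 -0.11556729  0.2284436 ] [ 0.23170056 -0.05989434 -1.44458687] fix wx -0.23 wy 0.39  jaw yaw 2.2
scene 0.005 47 (array([ 0.55962892, -0.11446985]), np.float64(0.0008464484420122989))
scene 0.08 112 (array([ 0.55950964, -0.114245  ]), np.float64(0.0008894337087797596))
side 0.005 153 (array([ 0.55803933, -0.11492996]), np.float64(0.0005663550822759631))
side 0.08 207 (array([ 0.55834892, -0.11481518]), np.float64(0.0006839880581313839))
```

Request:
arm_command(plan=[[[6, 1, -35, 0, 0, 0], [0, 0, -30, 0, 0, 0], [0, 0, -15, 0, 0, 0], [0, 0, -5, 0, 0, 0], [0, 0, 0, 0, 0, 0]]])

```text
time_s: 30.05
position: [0.5651, -0.1061, 0.1434]
ee_rot: [0.002, 0.689, 0.724, 0.005]
contact_force: [-0.4, 0.3, -2.2]
finger_gap: 0.314
```

Request:
arm_command(plan=[[[1, -8, -3, 0, 0, 0], [0, 0, -2, 0, 0, 0], [0, 0, 0, 0, 0, 0]]])

```text
time_s: 30.35
position: [0.5677, -0.1139, 0.1408]
ee_rot: [0.004, 0.689, 0.725, 0.006]
contact_force: [0.2, 0.1, -0.8]
finger_gap: 0.311
```

Request:
arm_command(plan=[[[-2, 0, -4, 0, 0.2, 0], [0, 0, -1, 0, 0, 0], [0, 0, 0, 0, 0, 0]]])

```text
time_s: 30.65
position: [0.5665, -0.1144, 0.1368]
ee_rot: [0.003, 0.689, 0.725, 0.006]
contact_force: [-0.5, -0.7, -1.4]
finger_gap: 0.314
```

Request:
arm_command(plan=[[[-0.5, 0, -1.5, 0, 0, 0], [0, 0, 0, 0, 0, 0]]])

```text
time_s: 30.85
position: [0.5662, -0.1146, 0.1356]
ee_rot: [0.003, 0.689, 0.725, 0.006]
contact_force: [0.4, 0.8, -2.2]
finger_gap: 0.31
```

Request:
arm_command(plan=[[[0, 0, 0, 0, 0, 0], [0, 0, 0, 0, 0, 0], [0, 0, 0, 0, 0, 0], [0, 0, 10, 0, 0, 0], [0, 0, 40, 0, 0.5, 0], [0, 0, 40, 0, 0, 0], [0, 10, 20, 0, 0, 0], [-5, 45, 0, 0, 0, 0], [-8, 48, 0, 0, 0, 0], [-8, 48, 0, 0, 0, 0], [-8, 48, 0, 0, 0, 0], [-8, 48, 0, 0, 0, 0]]], fingers=0.6)

```text
time_s: 32.05
position: [0.5298, 0.1345, 0.2583]
ee_rot: [0.004, 0.693, 0.721, 0.006]
contact_force: [1.5, 0.7, -0.7]
finger_gap: 0.599
```

```bash
cat > caps.py <<'E'
from h import *
s=status.state(); print(s['position'],s['contact_force'],tilt())
import sys
T={'red':[(.555,.05),(.585,.287)],'yellow':[(.5605,-.0315),(.502,.288)],'blue':[(.566,-.1135)]}
for cam in 'scene','side':
    c=imaging.capture(cam)
    for col in T:
        for t in T[col]:
            z0=.014 if t[1]<.1 else .004
            P=axis(c,col,t,.04); Q=P[(P[:,2]>z0+.116)&(P[:,2]<z0+.142)]
            B=P[(P[:,2]>z0+.08)&(P[:,2]<z0+.098)]
            if len(Q)>30 and len(B)>30:
                v=np.array(t)-c['eye'][:2]; v/=np.linalg.norm(v)
                print(cam,col,t,'cap',*fit(Q,.014,Q[:,:2].mean(0)+v*.009),'body',*fit(B,.025,B[:,:2].mean(0)+v*.017))
E
python3 caps.py
```

```text
[0.52979912 0.13452359 0.25825422] [ 1.53807124  0.70078759 -0.7317311 ] fix wx -0.21 wy 0.81  jaw yaw 2.2
scene red (0.585, 0.287) cap [0.58599367 0.28820884] 0.0016896094905954093 body [0.58534959 0.28748498] 0.0013535589074272114
scene yellow (0.502, 0.288) cap [0.50302124 0.28919234] 0.0011277551770598599 body [0.50317467 0.28875933] 0.0012699481510432084
scene blue (0.566, -0.1135) cap [ 0.56595643 -0.11353388] 0.0009896875188411386 body [ 0.5659957  -0.11333047] 0.0009127891626033027
side red (0.585, 0.287) cap [0.5848296  0.28701971] 0.0002700226595746237 body [0.5847881  0.28699979] 0.0002760423424580458
side yellow (0.502, 0.288) cap [0.50213658 0.28842557] 0.00021586988397675688 body [0.50215525 0.28843811] 0.00022349668049503622
```

Request:
arm_command(plan=[[[-8, 47, 0, 0, 0.8, 0], [-8, 45, 0, 0, 0, 0], [-6, 34, -10, 0, 0, 0], [-4, 18, -30, 0, 0, 0], [0, 3, -40, 0, 0, 0], [0, 0, -20, 0, 0, 0], [0, 0, -5, 0, 0, 0], [0, 0, 0, 0, 0, 0]]])

```text
time_s: 32.95
position: [0.5056, 0.2875, 0.1577]
ee_rot: [0.0, 0.69, 0.724, 0.006]
contact_force: [-0.7, -0.2, 0.2]
finger_gap: 0.599
```

Request:
arm_command(plan=[[[-4, 1, -20, 0, 0.3, 0], [0, 0, -12, 0, 0, 0], [0, 0, -3, 0, 0, 0], [0, 0, 0, 0, 0, 0]]])

```text
time_s: 33.35
position: [0.5057, 0.2884, 0.1274]
ee_rot: [-0.0, 0.691, 0.723, 0.008]
contact_force: [-0.2, -0.3, 0.6]
finger_gap: 0.603
```

Request:
arm_command(plan=[[[-3, 0, -4, 0, 0, 0], [0, 0, 0, 0, 0, 0]]])

```text
time_s: 33.55
position: [0.5037, 0.2887, 0.125]
ee_rot: [0.0, 0.691, 0.723, 0.009]
contact_force: [0.1, 0.4, -0.8]
finger_gap: 0.599
```

Request:
arm_command(plan=[[[0, 0, 0, 0, 0, 0], [0, 0, 0, 0, 0, 0], [0, 0, 0, 0, 0, 0], [0, 0, 0, 0, 0, 0], [0, 0, 0, 0, 0, 0]]], fingers=0)

```text
time_s: 34.05
position: [0.5038, 0.2889, 0.1259]
ee_rot: [0.0, 0.691, 0.723, 0.01]
contact_force: [-1.1, 0.5, -0.4]
finger_gap: 0.31
```

Request:
arm_command(plan=[[[0, 0, 30, 0, 0, 0], [0, 0, 40, 0, 0, 0], [0, -20, 30, 0, 0, 0], [8, -45, 0, 0, 0, 0], [9, -46, 0, 0, 0, 0], [9, -46, 0, 0, 0, 0], [9, -46, 0, 0, 0, 0], [9, -46, 0, 0, 0, 0], [9, -38, 0, 0, 0, 0], [4, -18, 0, 0, 0, 0], [0, 0, 0, 0, 0, 0], [0, 0, 0, 0, 0, 0]]])

```text
time_s: 35.25
position: [0.5582, -0.0285, 0.2252]
ee_rot: [-0.001, 0.69, 0.724, 0.007]
contact_force: [-0.7, 0.2, -3.2]
finger_gap: 0.31
```

```bash
python3 held.py yellow
```

```text
[ 0.55816963 -0.028543    0.22515684] [-0.74191697  0.160104   -3.23800639] fix wx -0.59 wy 0.48  jaw yaw 2.8
scene 0.005 79 (array([ 0.55778618, -0.02829893]), np.float64(0.0008520523333923745))
scene 0.08 118 (array([ 0.55809588, -0.02803866]), np.float64(0.0009229699953564045))
side 0.005 167 (array([ 0.55619099, -0.02919256]), np.float64(0.0005244788979755086))
side 0.08 230 (array([ 0.5569096 , -0.02882928]), np.float64(0.0005434489175096618))
```

Request:
arm_command(plan=[[[2, -5, -35, 0, 0, 0], [0, -2, -30, 0, 0, 0], [0, 0, -13, 0, 0, 0], [0, 0, -4, 0, 0, 0], [0, 0, 0, 0, 0, 0]]])

```text
time_s: 35.85
position: [0.5603, -0.0286, 0.1419]
ee_rot: [-0.0, 0.686, 0.728, 0.008]
contact_force: [0.3, 1.0, -2.3]
finger_gap: 0.312
```

Request:
arm_command(plan=[[[0.5, -3, -4, 0, 0, 0], [0, 0, -1.5, 0, 0, 0], [0, 0, 0, 0, 0, 0]]])

```text
time_s: 36.15
position: [0.5623, -0.0306, 0.1384]
ee_rot: [0.001, 0.685, 0.728, 0.009]
contact_force: [0.1, -0.2, -3.3]
finger_gap: 0.311
```

Request:
arm_command(plan=[[[-1.5, -1, -2.5, 0, 0, 0], [0, 0, -0.5, 0, 0, 0], [0, 0, 0, 0, 0, 0]]])

```text
time_s: 36.45
position: [0.5617, -0.0319, 0.1365]
ee_rot: [0.002, 0.685, 0.728, 0.01]
contact_force: [0.4, -0.4, -3.1]
finger_gap: 0.309
```

Request:
arm_command(plan=[[[0, 0, 0, 0, 0, 0], [0, 0, 0, 0, 0, 0], [0, 0, 0, 0, 0, 0], [0, 0, 10, 0, 0, 0], [0, 0, 40, -0.5, 0.5, 0], [0, 0, 40, 0, 0, 0], [0, 10, 20, 0, 0, 0], [4, 45, 0, 0, 0, 0], [4, 48, 0, 0, 0, 0], [4, 48, 0, 0, 0, 0], [4, 48, 0, 0, 0, 0]]], fingers=0.6)

```text
time_s: 37.55
position: [0.5799, 0.1673, 0.2609]
ee_rot: [0.006, 0.69, 0.724, 0.007]
contact_force: [0.7, -0.4, 0.5]
finger_gap: 0.602
```

```bash
python3 caps.py
```

```text
[0.57993856 0.16734464 0.26089264] [ 0.72034492 -0.37191329  0.54898664] fix wx -0.11 wy 1.10  jaw yaw 2.8
scene red (0.585, 0.287) cap [0.58602505 0.28815316] 0.0012786847376360998 body [0.58556036 0.28757986] 0.0014766593871839743
scene yellow (0.5605, -0.0315) cap [ 0.56125609 -0.03210945] 0.001296774641251519 body [ 0.56135346 -0.03188048] 0.0008606848592054508
scene blue (0.566, -0.1135) cap [ 0.5660937  -0.11350047] 0.0007789294254720936 body [ 0.5656223  -0.11348032] 0.0009657868084421647
side red (0.585, 0.287) cap [0.58484785 0.28701961] 0.00027452942476434026 body [0.58485738 0.28699692] 0.00025833906678630685
side yellow (0.5605, -0.0315) cap [ 0.56002854 -0.0326499 ] 0.0005297892194815798 body [ 0.55991218 -0.03263381] 0.0005126662778125789
side blue (0.566, -0.1135) cap [ 0.56480315 -0.11428316] 0.0006153610124752964 body [ 0.56457794 -0.11442739] 0.0006338347650380725
```

Both good. Now red at (0.585, 0.2873).

Request:
arm_command(plan=[[[2, 45, 0, 0, 1, 0], [1, 37, -10, 0, 0, 0], [0, 22, -30, 0, 0, 0], [0, 6, -40, 0, 0, 0], [0, 0, -20, 0, 0, 0], [0, 0, -5, 0, 0, 0], [0, 0, 0, 0, 0, 0]]])

```text
time_s: 38.35
position: [0.5847, 0.2849, 0.1589]
ee_rot: [0.001, 0.686, 0.727, 0.005]
contact_force: [-0.0, -0.8, 1.0]
finger_gap: 0.6
```

Request:
arm_command(plan=[[[-1, 2, -20, 0, 0.3, 0], [-1, 0, -12, 0, 0, 0], [-1, 0, -4, 0, 0, 0], [0, 0, 0, 0, 0, 0]]])

```text
time_s: 38.75
position: [0.5851, 0.2861, 0.1281]
ee_rot: [0.001, 0.687, 0.726, 0.007]
contact_force: [0.1, -0.3, -0.1]
finger_gap: 0.602
```

Request:
arm_command(plan=[[[-1, 1, -4, 0, 0, 0], [0, 0, 0, 0, 0, 0]]])

```text
time_s: 38.95
position: [0.585, 0.2872, 0.1258]
ee_rot: [0.001, 0.688, 0.726, 0.008]
contact_force: [0.2, 0.5, 0.1]
finger_gap: 0.601
```

Request:
arm_command(plan=[[[0, 0, 0, 0, 0, 0], [0, 0, 0, 0, 0, 0], [0, 0, 0, 0, 0, 0], [0, 0, 0, 0, 0, 0], [0, 0, 0, 0, 0, 0]]], fingers=0)

```text
time_s: 39.45
position: [0.5854, 0.2875, 0.127]
ee_rot: [0.001, 0.687, 0.726, 0.009]
contact_force: [-0.2, 0.2, -0.3]
finger_gap: 0.311
```

Request:
arm_command(plan=[[[0, 0, 30, 0, 0, 0], [0, 0, 40, 0, 0, 0], [-8, -20, 32, 0, 0, 0], [-10, -45, 0, 0, 0, 0], [-8, -46, 0, 0, 0, 0], [-6, -46, 0, 0, 0, 0], [-2, -42, 0, 0, 0, 0], [0, -22, 0, 0, 0, 0], [0, -8, 0, 0, 0, 0], [0, 0, 0, 0, 0, 0], [0, 0, 0, 0, 0, 0]]])

```text
time_s: 40.55
position: [0.5475, 0.0522, 0.2304]
ee_rot: [0.001, 0.686, 0.727, 0.008]
contact_force: [0.7, 0.1, -1.4]
finger_gap: 0.307
```

```bash
python3 held.py red
```

```text
[0.54751216 0.05222695 0.23038167] [ 0.7135955   0.11895575 -1.44199042] fix wx -0.52 wy 0.71  jaw yaw 3.3
scene 0.005 74 (array([0.54809774, 0.05262133]), np.float64(0.0009891804204399677))
scene 0.08 124 (array([0.54789999, 0.05274952]), np.float64(0.0009880234517711075))
side 0.005 172 (array([0.54684633, 0.05188521]), np.float64(0.00045565085256146705))
side 0.08 260 (array([0.54682601, 0.05207347]), np.float64(0.00048453043401836313))
```

Request:
arm_command(plan=[[[5, -5, -35, 0, 0, 0], [0, -2, -30, 0, 0, 0], [0, 0, -15, 0, 0, 0], [0, 0, -4, 0, 0, 0], [0, 0, 0, 0, 0, 0]]])

```text
time_s: 41.15
position: [0.5542, 0.052, 0.1444]
ee_rot: [0.002, 0.682, 0.731, 0.009]
contact_force: [-0.8, 0.2, -1.7]
finger_gap: 0.311
```

Request:
arm_command(plan=[[[0, -2, -4, 0, 0, 0], [0, 0, -2, 0, 0, 0], [0, 0, 0, 0, 0, 0]]])

```text
time_s: 41.45
position: [0.5558, 0.0512, 0.1402]
ee_rot: [0.003, 0.682, 0.731, 0.01]
contact_force: [-0.2, 0.2, -2.0]
finger_gap: 0.305
```

Request:
arm_command(plan=[[[-1, -1, -2.5, 0, 0, 0], [0, 0, -1, 0, 0, 0], [0, 0, 0, 0, 0, 0]]])

```text
time_s: 41.75
position: [0.5557, 0.0501, 0.1378]
ee_rot: [0.004, 0.682, 0.731, 0.011]
contact_force: [0.6, -0.4, -1.5]
finger_gap: 0.309
```

Request:
arm_command(plan=[[[0, 0, 0, 0, 0, 0], [0, 0, 0, 0, 0, 0], [0, 0, 0, 0, 0, 0], [0, 0, 10, 0, 0, 0], [0, 0, 40, -0.5, 0.5, 0], [0, 0, 40, 0, 0, 0], [0, 10, 20, 0, 0, 0], [0, 45, 0, 0, 0, 0], [0, 48, 0, 0, 0, 0], [0, 20, 0, 0, 0, 0], [0, 0, 0, 0, 0, 0]]], fingers=0.6)

```text
time_s: 42.85
position: [0.5567, 0.1763, 0.2604]
ee_rot: [0.005, 0.683, 0.73, 0.008]
contact_force: [-0.2, -1.4, -0.3]
finger_gap: 0.599
```

```bash
python3 caps.py; python3 - <<'E'
from h import *
c=imaging.capture('scene'); cv2.imwrite('pics/z.png',c['image']); W=cloud(c)
for n in 'vase','water_cup':
    P=W[imaging.outline_of('scene',n)[0]['mask']]; print(n,np.median(P,0))
E
```

```text
[0.55671369 0.17628798 0.26039533] [-0.24363958 -1.35100085 -0.26319724] fix wx -0.27 wy 1.11  jaw yaw 3.8
scene red (0.555, 0.05) cap [0.55669195 0.05017996] 0.0009639613020225038 body [0.55664818 0.05016025] 0.0011292200538127416
scene yellow (0.5605, -0.0315) cap [ 0.56117832 -0.03170503] 0.0010000546773444882 body [ 0.56107005 -0.03178511] 0.0008497566591182459
scene blue (0.566, -0.1135) cap [ 0.56589627 -0.11341247] 0.0009024769112104909 body [ 0.56620084 -0.11350682] 0.0008528796413076793
side red (0.555, 0.05) cap [0.55559252 0.0500969 ] 0.0004649878575993114 body [0.55531849 0.04966587] 0.00046952767498610257
vase [ 0.4797382  -0.30859684  0.07105782]
water_cup [ 0.57210211 -0.04522686  0.10451958]
```

View pics/z.png

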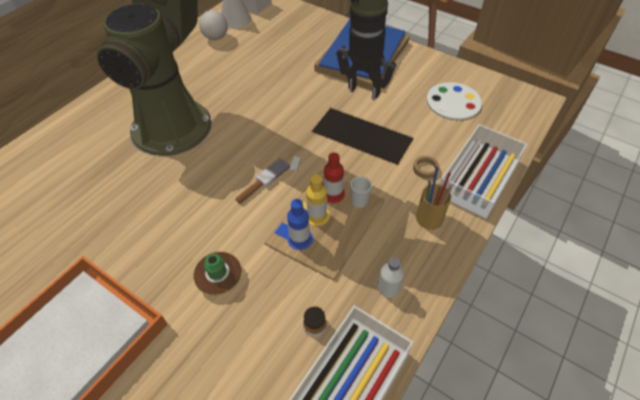

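The picture shows all three bottles upright on their own spots: red (333,178), yellow (317,200) and blue (298,225). The vase stands in the middle of the stand (217,268). The cup (360,192) is where it was in the first picture, and the gripper is clear. The network's "water_cup" outline this time landed on a bottle.

```bash
python3 -c "
from rig import sign_off
print(sign_off())"
```

```text
the job is handed in; nothing more can be done
None
```

The job is handed in: I moved the three bottles to the mat, set the vase on the stand, then put each bottle back on the spot of its own colour. The robot's clock stood at about 43 s, and the report gives no verdict.

Last checks:
- **Bottles:** all three stand upright, with their centres within about 2 mm of their spots' centres.
- **Vase:** it stands upright about 2 mm from the stand's centre, measured just after release. The final picture shows it still there.
- **Gripper:** it is open and clear of everything.
- **Water cup:** it looks unmoved when the first and last pictures are compared. I have no measured final position, because the network's last outline for the cup landed on a bottle and I discarded it.

The side camera gave no final reading for yellow and blue because the red bottle or the arm hid them. The scene camera measured both, and the two cameras agreed to about 1–2 mm wherever both could see.

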